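# Park the amber bottle's spring bolt

## Task

Two white bottle stations stand on the bench; in each a spring-loaded bolt with an upright red knob holds a blue-capped bottle. At the station with the amber bottle, draw the knob back away from the bottle, move it sideways into the side notch of its slot and let go, so that the bolt stays parked in the notch and the amber bottle is free for the next change. Leave the bolt of the clear-bottle station alone, and do not shift or tip either of the two bottles in the stations.

Things in the scene. Friction and masses are not known exactly. Their poses are not given: they have to be found in the camera images.
- amber_knob (a point): centre of the red knob at the station with the amber bottle; moves with the knob. Upright round grip, 26 mm in diameter, 36 mm tall (46 to 82 mm above the bench; this point 67 mm). Axes: +x from knob to bottle, +y to the notch's side, z up. It stands on a 10 mm pin in the slot and neither turns nor lifts; it moves only along -x and +y
- amber_station: fixed white station, 245 by 110 mm, 25 degrees or less from facing the robot; origin on the bench, 20 mm from the resting knob towards the bottle; axes as the knob's. Blue slot plate, top 40 mm up, L-shaped slot: channel along -x, then notch to +y. A 7 mm pointed ridge bounds the notch: the knob passes it only if drawn 45 mm or more. Aim for 51 mm back, then 28 mm sideways, and let go
- amber_draw (a joint): how far the amber station's bolt is drawn back along the station's -x, in m: 0 at rest, 0.060 at the stop. Spring 3.6 N at rest, 11 N at the stop. Let go past the ridge, it springs forward to about 0.037 and stays in the notch; let go elsewhere, it snaps back to 0
- amber_side (a joint): how far the amber station's knob is moved sideways along the station's +y, in m: 0 in the channel, 0.034 at the stop, 0.022 or more in the notch, ridge peak at 0.013. A light spring (1 to 2.3 N) pushes it back to the channel
- amber_bottle: loose amber glass bottle with a blue cap, 56 mm in diameter, 105 mm tall, origin at the centre of its underside, which stands 10 mm above the bench in the station's nest; its axis is 120 mm from the resting knob along the station's +x
- clear_knob (a point): centre of the red knob of the other station, which is the same in every way but holds a clear bottle (bystander); axes as for amber_knob
- clear_draw (a joint): how far the clear station's bolt is drawn back, in m; 0 at rest, where it is to stay
- clear_bottle: loose clear glass bottle with a blue cap in the other station, same size as the amber one, origin at the centre of its underside (bystander)
Mind the look-alikes: they are no part of the job. There is more than one size of the amber_bottle; the one meant has the size given above.

How it is judged:
At the end, for the whole second after the job is handed in: the amber station's bolt rests by itself in its notch (drawn 32 to 42 mm and more than 14 mm to the side), the clear station's bolt is home (under 6 mm), and both station bottles stand upright (within 10 degrees) within 15 mm of where they began (value of joint amber_draw between 0.032 and 0.042 m and value of joint amber_side above 0.014 m and value of joint clear_draw below 0.006 m and distance of each of amber_bottle, clear_bottle from where it was at the start of the episode below 0.015 m and angle between each of amber_bottle, clear_bottle's own z axis and vertical below 0.17 rad); the robot touches nothing.
It fails at once if the clear station's bolt was drawn (more than 10 mm) (value of joint clear_draw above 0.01 m).
It fails at once if a station's bottle was shifted by more than 20 mm or tipped by more than 15 degrees (distance of any of amber_bottle, clear_bottle from where it was at the start of the episode above 0.02 m or angle between any of amber_bottle, clear_bottle's own z axis and vertical above 0.26 rad).
It also fails if it takes over 35 s, if anything falls off the work surface, if the arm or the gripper's body presses on something with over 40 N, if the wrist force passes 120 N, or if a joint passes its speed limit or range.

## Robot

A 6-joint arm with a two-finger parallel gripper is mounted at the origin on the work surface. World frame = base frame: x ahead of the robot, y to its left, z up, the work surface at z = 0. Lengths are in m, angles in rad, forces in N, time in s.
With the tool pointing down it reaches from about 0.325 to 1 m from the base axis. Payload 5.1 kg.
Tool frame: the origin (TCP) lies midway between the tips of the shut fingers; the grasp point (between the pads) lies 19 mm behind it (bot.grasp_offset is the distance from the TCP to the grasp point, in m); x points along the fingers, y is the direction in which the jaws open and shut, and the axes are right-handed (so a half turn about x gives the same grasp; the last joint's range is limited). The gripper opens to 85 mm and grips with 20 to 120 N. Pads are 22 mm wide; open, the fingers measure 114 mm over their backs; the gripper's body (76 mm by 85 mm) begins 54 mm behind the grasp point. The pads swing forward as they close: fully open they stand 13 mm farther back than shut.
Start: joints at [-1.43, 0.124, 1.65, -0, 1.367, -0.083], TCP at [0.144, -0.634, 0.231] pointing down, gripper open.
Joint ranges: [-2.61, 2.61], [-1.02, 2.33], [0.03, 2.71], [-1.35, 4.49], [0.32, 2.68], [-2.91, 2.91]. Speed limits (rad/s): [2.57, 2.57, 3.14, 3.14, 3.14, 3.14].

## Interface

Orientations are given as a 3x3 rotation matrix whose columns are the frame's x, y, z axes.
In Python, from cell import sensors, viewer, bot gives the robot as it stands. The module is installed in compiled form; this text tells all that it offers.
- The arm moves only by the tool move_arm, never from a script. Its arguments are lists of equal length, an entry for each row: "offset": the shift along the tool's x, y, z in m, a list of three; "yaw": the turn about the tool's x in degrees; "jaw": the closure, from 0 (fully open) to 1 (shut). A call has 1 to 5 rows; each row is the pose to reach, as a shift and turn from the pose commanded when the call began, along the tool's axes at that moment; what a row does not reach only later rows make up. A row lasts 1/12 s, in which the tool goes at most 41.7 mm and 7.16 degrees, less where a joint would pass 70% of its speed; a pose out of reach is approached as far as the arm can. A call with a gripper value outside its range is refused whole. The fingers move at their own pace and stop on an object; "squeeze" is the grip in N (left out, the last holds). Time passes only in rows, so rows that repeat a pose let the fingers close. It gives the time, the measured TCP pose, the force and the opening at its end, in the units of the state.
- sensors.observe(): the state, without advancing time (a new reading comes with each control period).
- viewer.get_image(name): name is "scene" or "top" or "wrist"; returns the picture (480x640x3 uint8, red, green, blue); there is no depth.
- viewer.calibration(name): a dict with "fx", "fy", "cx", "cy" (pixels), "dist_coeffs" ([k1, k2, p1, p2, k3] as OpenCV has them; the pictures are not rectified), "R" (3x3) and "t" (3): a world point X has camera coordinates R X + t. Camera axes: x right, y down, z forward; pixel columns grow to the right and rows downward; lengths in m; the calibration is good to about 2 mm. A picture is of the moment at which its call begins: read the wrist's pose just before it. calibration takes no time and is no camera call; for the wrist camera it gives the pose at the moment of the call.
- bot.finish_job(): hands the job in, once; it reports no verdict.
The state is a dict: "clock": time; "qpos": joint angles; "qvel": joint speeds; "effort": joint torques, N m; "position": TCP position; "ee_rot": TCP orientation; "wrist_force": force on the tool from outside, world axes, zero at the start; "wrist_torque": the same for the moment, N m; "opening": finger opening in m.
Only numpy, scipy, OpenCV 4.12 (cv2) and the standard library are available. Lean on these libraries where they do the work, as an engineer would, in place of code of your own. Each camera call takes 0.05 s, during which the arm holds its last target. There are 200 camera calls.

## Working session

There is one attempt and no reset: what is moved stays moved. The work goes in short steps, Python scripts to look and compute and a tool call to move; the robot and the scene stay as the last step left them, time stands still between calls to the robot, and variables do not carry over. Pictures are saved under pics/ and viewed, about 8 in all and at most 12, crops included, and the job is handed in when it is done.

Besides the shell and the picture viewer there is one more tool, called after "Call:" by a JSON object that holds its "method" and its "body", one argument or row to a line. move_arm: Moves the arm, as the interface text tells. Its arguments: {"type":"object","properties":{"offset":{"type":"array","items":{"type":"array","items":{"type":"number"}}},"yaw":{"type":"array","items":{"type":"number"}},"jaw":{"type":"array","items":{"type":"number"}},"squeeze":{"type":"number"}},"required":["offset","yaw","jaw"]}

```bash
mkdir -p pics; python3 - <<'E'
from cell import sensors, viewer, bot
import cv2, numpy as np
s=sensors.observe();print({k:np.round(v,3).tolist() for k,v in s.items()},bot.grasp_offset)
for n in("scene","top"):
    im=viewer.get_image(n);cv2.imwrite(f"pics/{n}0.png",im[:,:,::-1])
    c=viewer.calibration(n);print(n,-np.array(c["R"]).T@np.array(c["t"]),c["dist_coeffs"],c['fx'])
E
```

```text
{'clock': 0.0, 'qpos': [-1.43, 0.125, 1.652, -0.0, 1.367, -0.083], 'qvel': [0.0, -0.001, 0.001, 0.001, 0.0, 0.0], 'effort': [0.001, -42.361, -36.545, -0.0, 0.007, -0.0], 'position': [0.144, -0.633, 0.23], 'ee_rot': [[-0.0, 0.222, -0.975], [0.002, -0.975, -0.222], [-1.0, -0.002, -0.0]], 'wrist_force': [0.814, -0.244, 0.417], 'wrist_torque': [0.018, 0.038, -0.015], 'opening': 0.085} 0.0187
scene [ 1.26717717 -0.46573519  0.82188156] [-0.1662696  0.         0.         0.         0.       ] 598.4552363670938
top [0.55952627 0.01301729 0.95920049] [-0.08427994  0.          0.          0.          0.        ] 493.86426587900155
```

View pics/scene0.png

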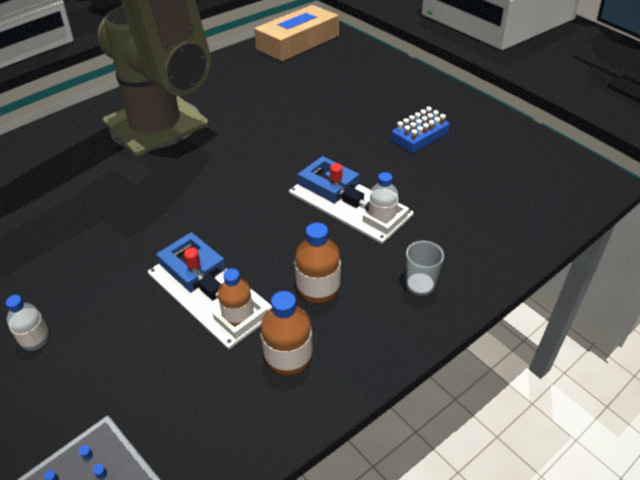

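View pics/top0.png

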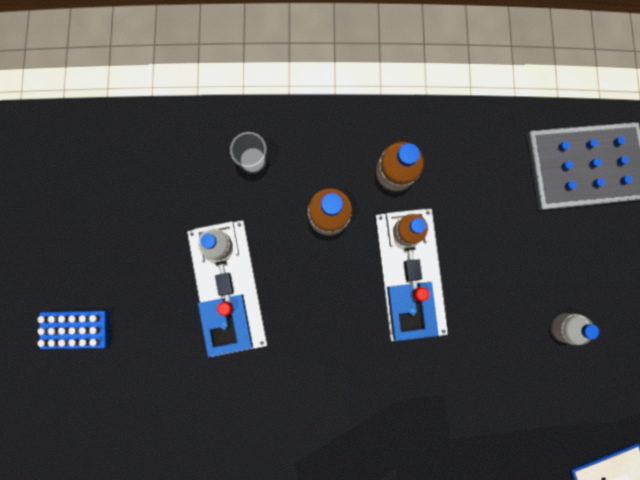

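The scene view shows the amber station at lower left: knob at (192,258), bottle at (235,295). The clear station is at upper right: knob (336,173), bottle (384,203). In the top view the amber station has its knob at (422,295) and its bottle at (412,230); the clear one has its knob at (225,309).

**Look-alikes (top view):**
- Clear station knob at (225,309): holds a clear bottle, so not this one.
- Loose large amber bottles at (330,210) and (402,165): not in a station.
- Loose clear bottle at (575,330): not in a station.

I choose the knob at (422,295), beside the small amber bottle in its nest.

```bash
cat > h.py <<'E'
from cell import sensors, viewer, bot
import cv2, numpy as np
def ray(n,uv,c=None):
    c=c or viewer.calibration(n);K=np.array([[c['fx'],0,c['cx']],[0,c['fy'],c['cy']],[0,0,1]])
    p=cv2.undistortPoints(np.array(uv,float).reshape(-1,1,2),K,np.array(c['dist_coeffs'],float)).reshape(-1,2)
    R=np.array(c['R']);t=np.array(c['t']);d=np.c_[p,np.ones(len(p))]@R
    return -R.T@t,d
def plane(n,uv,z,c=None):
    o,d=ray(n,uv,c);return o+d*((z-o[2])/d[:,2])[:,None]
def red(im):
    r,g,b=[im[:,:,i].astype(int) for i in range(3)]
    return ((r>110)&(g<70)&(b<70)).astype(np.uint8)
def blobs(m,a=30):
    n,l,s,c=cv2.connectedComponentsWithStats(m);return [(c[i],s[i].tolist(),l==i) for i in range(1,n) if s[i,4]>a]
def tri(a,b):
    A=[];B=[]
    for o,d in(a,b):
        d=d[0]/np.linalg.norm(d[0]);P=np.eye(3)-np.outer(d,d);A.append(P);B.append(P@o)
    return np.linalg.solve(sum(A),sum(B))
E
python3 - <<'E'
from h import *
T=cv2.imread("pics/top0.png")[:,:,::-1];S=cv2.imread("pics/scene0.png")[:,:,::-1]
bt=blobs(red(T));bs=blobs(red(S))
for b in bt+bs: print(b[0],b[1])
t=[b for b in bt if abs(b[0][0]-422)<10][0][0];s=[b for b in bs if abs(b[0][0]-192)<10][0][0]
print("knob tri",tri(ray("top",t),ray("scene",s)),"plane top .075",plane("top",t,.075),"scene .064",plane("scene",s,.064))
# station plate outline
hsv=cv2.cvtColor(np.ascontiguousarray(T),cv2.COLOR_RGB2HSV)
m=((hsv[...,2]>170)&(hsv[...,1]<60)).astype(np.uint8); m[:, :365]=0;m[:200]=0;m[:,460:]=0;m[360:]=0
pts=np.argwhere(m)[:,::-1].astype(float)
# white plate: surface ~6mm up
W=plane("top",pts,.008)[:,:2].astype(np.float32)
r=cv2.minAreaRect(W);print("plate",r)
blue=((hsv[...,0]>100)&(hsv[...,0]<125)&(hsv[...,1]>130)&(hsv[...,2]>70)).astype(np.uint8)
for b in blobs(blue,60):
    if 370<b[0][0]<460 and b[0][1]>180: 
        p=np.argwhere(b[2])[:,::-1]; print("blue",b[0],b[1],cv2.minAreaRect(plane("top",p,.04 if b[1][4]>600 else .11)[:,:2].astype(np.float32)),plane("top",[b[0]],.113))
c1=cv2.resize(T[200:350,365:460],None,fx=4,fy=4,interpolation=cv2.INTER_CUBIC);c2=cv2.resize(S[220:350,140:280],(646,600),interpolation=cv2.INTER_CUBIC)
cv2.imwrite("pics/crop.png",np.hstack([c1,c2[:,130:130+420]])[:,:,::-1])
E
```

```text
[420.94339623 293.85849057] [415, 288, 13, 13, 106]
[225.91666667 308.09722222] [218, 302, 14, 14, 72]
[335.80327869 173.90163934] [330, 166, 12, 16, 122]
[191.32163743 258.57894737] [184, 247, 14, 22, 171]
knob tri [ 0.5458201  -0.19092609  0.06406847] plane top .075 [[ 0.5461336  -0.18819226  0.075     ]] scene .064 [[ 0.54555508 -0.19111483  0.064     ]]
plate ((0.5841637849807739, -0.18575742840766907), (0.24603690207004547, 0.10983845591545105), 6.011044502258301)
blue [417.35119048 225.36904762] [410, 219, 15, 14, 168] ((0.6652884483337402, -0.17630359530448914), (0.02479396015405655, 0.022828273475170135), 89.73965454101562) [[ 0.66512248 -0.17618199  0.113     ]]
blue [411.52763234 312.4938918 ] [388, 283, 50, 59, 1719] ((0.51313316822052, -0.17981812357902527), (0.10183314979076385, 0.08202596008777618), 5.978941917419434) [[ 0.51509834 -0.1625948   0.113     ]]
```

View pics/crop.png

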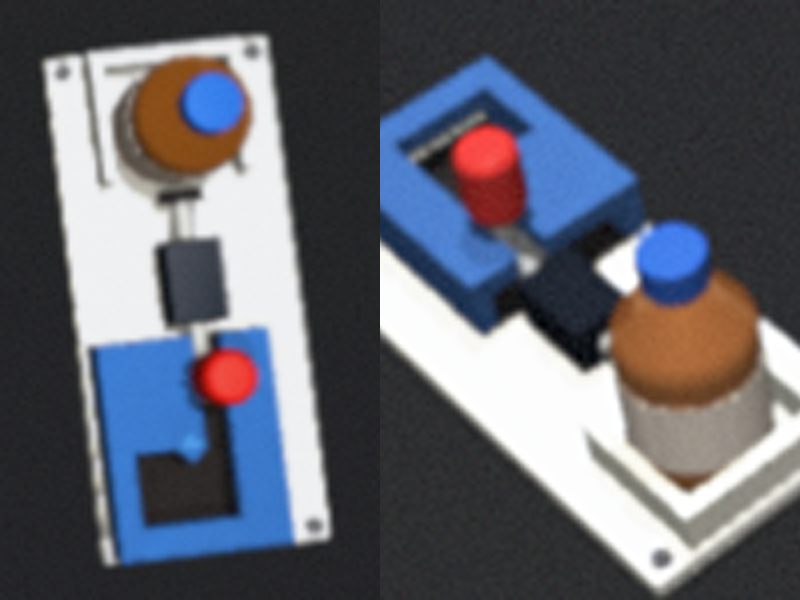

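The close crop confirms the choice. The small amber bottle sits in the nest, and its knob is at the head of an L-slot whose notch opens to image left, which is world +y.

Knob is about (0.546, -0.191). Plate heading is 6.0° and knob-to-bottle distance is 119.7 mm against 120 given. The plate measures 246 x 110 mm against 245 x 110, so the measurements hold up.

Plan: jaws along station x, so the draw has positive contact.

Call:
{"method": "move_arm", "body": {
  "offset": [
    [0,-0.02,-0.0287],
    [0,-0.04,-0.0574],
    [0,-0.06,-0.086],
    [0,-0.08,-0.115],
    [0,-0.1,-0.1435]
  ],
  "yaw": [0,0,0,0,0],
  "jaw": [0,0,0,0,0],
  "squeeze": 50
}}

```text
clock: 0.52
position: [0.2626, -0.5028, 0.2306]
ee_rot: [[-0.0, 0.221, -0.975], [0.001, -0.975, -0.221], [-1.0, -0.001, 0.0]]
wrist_force: [0.2, 0.2, 0.4]
opening: 0.0855
```

Call:
{"method": "move_arm", "body": {
  "offset": [
    [0,-0.02,-0.0287],
    [0,-0.04,-0.0574],
    [0,-0.06,-0.086],
    [0,-0.08,-0.115],
    [0,-0.1,-0.1435]
  ],
  "yaw": [0,0,0,0,0],
  "jaw": [0,0,0,0,0]
}}

```text
clock: 0.93
position: [0.3804, -0.3734, 0.2309]
ee_rot: [[-0.0, 0.222, -0.975], [0.001, -0.975, -0.222], [-1.0, -0.001, 0.0]]
wrist_force: [0.3, -0.9, 0.3]
opening: 0.0856
```

Call:
{"method": "move_arm", "body": {
  "offset": [
    [0,-0.02,-0.0287],
    [0,-0.04,-0.0574],
    [0,-0.06,-0.086],
    [0,-0.08,-0.115],
    [0,-0.1,-0.1435]
  ],
  "yaw": [-5,-11,-18,-25,-32],
  "jaw": [0,0,0,0,0]
}}

```text
clock: 1.35
position: [0.4981, -0.244, 0.2309]
ee_rot: [[-0.001, 0.709, -0.705], [0.0, -0.705, -0.709], [-1.0, -0.001, 0.0]]
wrist_force: [0.9, -0.5, 0.2]
opening: 0.0855
```

Call:
{"method": "move_arm", "body": {
  "offset": [
    [0,0,0],
    [0,0,0],
    [0,0,0],
    [0,0,0],
    [0,0,0]
  ],
  "yaw": [-7,-14,-21,-28,-35],
  "jaw": [0,0,0,0,0]
}}

```text
clock: 1.77
position: [0.4972, -0.2453, 0.2307]
ee_rot: [[-0.001, 0.985, -0.17], [0.001, -0.17, -0.985], [-1.0, -0.001, -0.0]]
wrist_force: [0.0, -1.1, -0.4]
opening: 0.0855
```

Call:
{"method": "move_arm", "body": {
  "offset": [
    [0,0,0],
    [0,0,0],
    [0,0,0],
    [0,0,0],
    [0,0,0]
  ],
  "yaw": [-5,-10,-16,-16,-16],
  "jaw": [0,0,0,0,0]
}}

```text
clock: 2.18
position: [0.4972, -0.2456, 0.2309]
ee_rot: [[-0.001, 0.995, 0.099], [0.0, 0.099, -0.995], [-1.0, -0.001, -0.001]]
wrist_force: [-0.1, 0.0, -0.5]
opening: 0.0851
```

Call:
{"method": "move_arm", "body": {
  "offset": [
    [0,0.018,-0.0165],
    [0,0.036,-0.033],
    [0,0.054,-0.0495],
    [0,0.054,-0.0495],
    [0,0.054,-0.0495]
  ],
  "yaw": [0,0,0,0,0],
  "jaw": [0,0,0,0,0]
}}

```text
clock: 2.6
position: [0.5464, -0.1902, 0.231]
ee_rot: [[-0.001, 0.995, 0.102], [0.0, 0.102, -0.995], [-1.0, -0.001, -0.0]]
wrist_force: [0.0, -0.9, -0.5]
opening: 0.0855
```

```bash
python3 - <<'E'
from h import *
s=sensors.observe();c=viewer.calibration("wrist");im=viewer.get_image("wrist")
cv2.imwrite("pics/w1.png",im[:,:,::-1])
print(s['position'])
for b in blobs(red(im),200):
    p=np.argwhere(b[2])[:,::-1];h=cv2.convexHull(p.astype(np.float32))
    (e,r)=cv2.minEnclosingCircle(h);print(b[0],b[1],plane("wrist",b[0],.075,c),e,plane("wrist",e,.082,c))
print(-np.array(c["R"]).T@np.array(c["t"]))
E
```

```text
[ 0.5463947  -0.19024656  0.23099657]
[314.55945946 218.82432432] [302, 204, 29, 29, 370] [[ 0.54271294 -0.18933168  0.075     ]] (315.8017883300781, 217.7130126953125) [[ 0.54358641 -0.18666264  0.082     ]]
[ 0.53870873 -0.12164722  0.37377333]
```

View pics/w1.png

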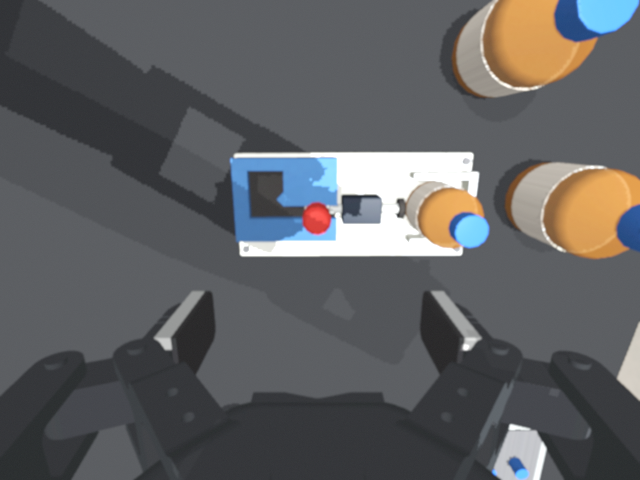

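The wrist view shows the knob at (315,218), centred between the open jaws, with the bottle at (450,218) clear of the fingers. All views agree to about 3 mm, so I descend and close.

Call:
{"method": "move_arm", "body": {
  "offset": [
    [0.03,-0.001,0],
    [0.06,-0.001,0],
    [0.09,-0.001,0],
    [0.12,-0.001,0],
    [0.14,-0.001,0]
  ],
  "yaw": [0,0,0,0,0],
  "jaw": [0,0,0,0,0]
}}

```text
clock: 3.07
position: [0.5428, -0.1913, 0.088]
ee_rot: [[-0.004, 0.995, 0.099], [0.001, 0.099, -0.995], [-1.0, -0.004, -0.002]]
wrist_force: [-0.8, -0.3, -0.4]
opening: 0.0852
```

Call:
{"method": "move_arm", "body": {
  "offset": [
    [0.01,0,0],
    [0.02,0,0],
    [0.03,0,0],
    [0.04,0,0],
    [0.04,0,0]
  ],
  "yaw": [0,0,0,0,0],
  "jaw": [0,0,0,0,0]
}}

```text
clock: 3.48
position: [0.5443, -0.191, 0.0499]
ee_rot: [[-0.002, 0.995, 0.101], [0.001, 0.101, -0.995], [-1.0, -0.002, -0.001]]
wrist_force: [-0.9, -0.1, 0.2]
opening: 0.085
```

Call:
{"method": "move_arm", "body": {
  "offset": [
    [0,0,0],
    [0,0,0],
    [0,0,0],
    [0,0,0],
    [0,0,0]
  ],
  "yaw": [0,0,0,0,0],
  "jaw": [0.3,0.5,0.7,1,1],
  "squeeze": 50
}}

```text
clock: 3.9
position: [0.5456, -0.1912, 0.052]
ee_rot: [[0.001, 0.995, 0.102], [-0.001, 0.102, -0.995], [-1.0, 0.001, 0.001]]
wrist_force: [1.1, 1.0, 2.3]
opening: 0.0256
```

Call:
{"method": "move_arm", "body": {
  "offset": [
    [0,0,0],
    [0,0,0],
    [0,0,0],
    [0,0,0],
    [0,0,0]
  ],
  "yaw": [0,0,0,0,0],
  "jaw": [1,1,1,1,1]
}}

```text
clock: 4.32
position: [0.5457, -0.1913, 0.0522]
ee_rot: [[0.001, 0.995, 0.101], [-0.0, 0.101, -0.995], [-1.0, 0.001, 0.001]]
wrist_force: [-0.5, 1.9, 5.7]
opening: 0.0244
```

```bash
python3 - <<'E'
from h import *
im=viewer.get_image("wrist");T=viewer.get_image("top");S=viewer.get_image("scene")
s=sensors.observe();print(s['opening'],s['wrist_force'],s['position'],s['wrist_torque'])
r=lambda a:cv2.resize(a,(400,300),interpolation=cv2.INTER_CUBIC)
cv2.imwrite("pics/g1.png",np.vstack([np.hstack([r(im),r(T[200:350,340:540])]),np.hstack([r(S[190:340,110:310]),r(im[200:440,160:480])])])[:,:,::-1])
E
```

```text
0.024342669711210754 [-1.20926772  0.67967959  5.51525029] [ 0.54569201 -0.19130137  0.05221877] [0.12446904 0.14952454 0.00044639]
```

View pics/g1.png

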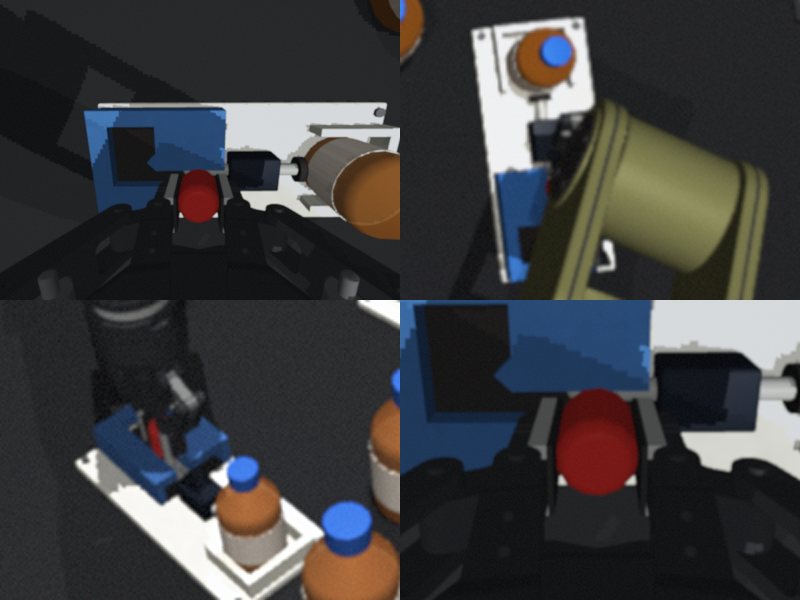

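The wrist crop (bottom right of the montage) shows the red knob held squarely between both pads. The opening is steady at 24 mm and the bottle is clear. Next I draw 52 mm back along tool -y.

Call:
{"method": "move_arm", "body": {
  "offset": [
    [0,-0.008,0],
    [0,-0.018,0],
    [0,-0.028,0],
    [0,-0.038,0],
    [0,-0.044,0]
  ],
  "yaw": [0,0,0,0,0],
  "jaw": [1,1,1,1,1]
}}

```text
clock: 4.88
position: [0.5029, -0.1958, 0.0523]
ee_rot: [[0.007, 0.995, 0.101], [-0.001, 0.101, -0.995], [-1.0, 0.006, 0.002]]
wrist_force: [9.6, 1.1, -0.4]
opening: 0.0243
```

Call:
{"method": "move_arm", "body": {
  "offset": [
    [0,-0.004,0],
    [0,-0.008,0],
    [0,-0.008,0],
    [0,-0.008,0],
    [0,-0.008,0]
  ],
  "yaw": [0,0,0,0,0],
  "jaw": [1,1,1,1,1]
}}

```text
clock: 5.3
position: [0.4958, -0.1966, 0.0523]
ee_rot: [[0.007, 0.995, 0.101], [-0.001, 0.101, -0.995], [-1.0, 0.007, 0.002]]
wrist_force: [9.4, 1.6, -1.9]
opening: 0.0244
```

```bash
python3 - <<'E'
from h import *
im=viewer.get_image("wrist");s=sensors.observe();print({k:np.round(s[k],4).tolist() for k in('opening','wrist_force','position','ee_rot')})
cv2.imwrite("pics/d1.png",im[:,:,::-1])
E
```

```text
{'opening': 0.0244, 'wrist_force': [8.7546, 1.6958, 0.0496], 'position': [0.4959, -0.1966, 0.0523], 'ee_rot': [[0.0075, 0.9949, 0.1008], [-0.001, 0.1008, -0.9949], [-1.0, 0.0073, 0.0017]]}
```

View pics/d1.png

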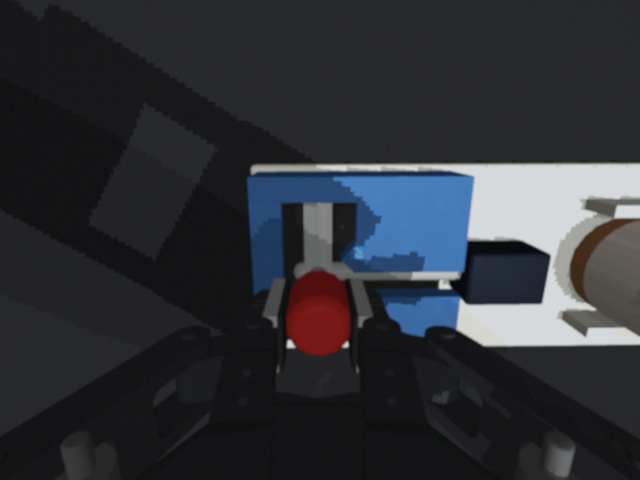

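The knob is still held and now sits abreast of the notch, with TCP travel about 50 mm and 9 N of spring force. I add 2 mm of draw, then move 29 mm sideways along tool -z.

Call:
{"method": "move_arm", "body": {
  "offset": [
    [0,-0.002,-0.003],
    [0,-0.002,-0.009],
    [0,-0.002,-0.016],
    [0,-0.002,-0.023],
    [0,-0.002,-0.029]
  ],
  "yaw": [0,0,0,0,0],
  "jaw": [1,1,1,1,1]
}}

```text
clock: 5.77
position: [0.4911, -0.1683, 0.0523]
ee_rot: [[0.008, 0.995, 0.101], [-0.002, 0.101, -0.995], [-1.0, 0.008, 0.003]]
wrist_force: [9.5, -1.7, -3.1]
opening: 0.0244
```

Call:
{"method": "move_arm", "body": {
  "offset": [
    [0,0,0],
    [0,0,0],
    [0,0,0]
  ],
  "yaw": [0,0,0],
  "jaw": [1,1,1]
}}

```text
clock: 6.02
position: [0.4912, -0.1685, 0.0523]
ee_rot: [[0.008, 0.995, 0.101], [-0.002, 0.101, -0.995], [-1.0, 0.008, 0.003]]
wrist_force: [9.4, -0.8, -1.8]
opening: 0.0247
```

```bash
python3 - <<'E'
from h import *
im=viewer.get_image("wrist");s=sensors.observe();print({k:np.round(s[k],4).tolist() for k in('opening','wrist_force','position','ee_rot')})
cv2.imwrite("pics/s1.png",im[:,:,::-1])
E
```

```text
{'opening': 0.0246, 'wrist_force': [10.042, -0.534, -2.2959], 'position': [0.4912, -0.1685, 0.0523], 'ee_rot': [[0.0081, 0.9948, 0.1011], [-0.0024, 0.1012, -0.9949], [-1.0, 0.0078, 0.0032]]}
```

View pics/s1.png

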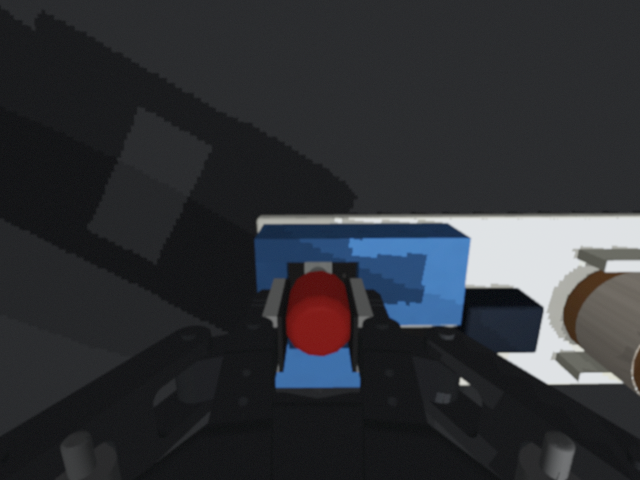

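The knob is still gripped and has moved into the notch, about 28 mm sideways. I ease it forward gently so it seats, then open.

Call:
{"method": "move_arm", "body": {
  "offset": [
    [0,0.003,0],
    [0,0.007,0],
    [0,0.011,0],
    [0,0.013,0],
    [0,0.013,0]
  ],
  "yaw": [0,0,0,0,0],
  "jaw": [1,1,1,1,1]
}}

```text
clock: 6.48
position: [0.5041, -0.1673, 0.0523]
ee_rot: [[0.007, 0.995, 0.101], [-0.002, 0.101, -0.995], [-1.0, 0.007, 0.003]]
wrist_force: [8.9, -0.4, -0.6]
opening: 0.024
```

Call:
{"method": "move_arm", "body": {
  "offset": [
    [0,0,0],
    [0,0,0],
    [0,0,0],
    [0,0,0],
    [0,0,0]
  ],
  "yaw": [0,0,0,0,0],
  "jaw": [0.7,0.4,0,0,0]
}}

```text
clock: 6.9
position: [0.5003, -0.1662, 0.0506]
ee_rot: [[-0.002, 0.995, 0.101], [0.001, 0.101, -0.995], [-1.0, -0.002, -0.001]]
wrist_force: [0.4, -0.1, -0.4]
opening: 0.0729
```

Call:
{"method": "move_arm", "body": {
  "offset": [
    [0,0,0],
    [0,0,0],
    [0,0,0]
  ],
  "yaw": [0,0,0],
  "jaw": [0,0,0]
}}

```text
clock: 7.15
position: [0.5012, -0.1664, 0.0512]
ee_rot: [[-0.0, 0.995, 0.101], [0.0, 0.101, -0.995], [-1.0, -0.0, -0.0]]
wrist_force: [-0.4, -1.0, -1.0]
opening: 0.085
```

Call:
{"method": "move_arm", "body": {
  "offset": [
    [-0.01,0,0],
    [-0.03,0,0],
    [-0.06,0,0],
    [-0.1,0,0],
    [-0.14,0,0]
  ],
  "yaw": [0,0,0,0,0],
  "jaw": [0,0,0,0,0]
}}

```text
clock: 7.57
position: [0.5005, -0.166, 0.1926]
ee_rot: [[-0.002, 0.995, 0.101], [0.001, 0.101, -0.995], [-1.0, -0.002, -0.001]]
wrist_force: [2.2, 0.0, 0.0]
opening: 0.0852
```

Call:
{"method": "move_arm", "body": {
  "offset": [
    [-0.02,0,0.03],
    [-0.04,0,0.06],
    [-0.04,0,0.1],
    [-0.04,0,0.14],
    [-0.04,0,0.18]
  ],
  "yaw": [0,0,0,0,0],
  "jaw": [0,0,0,0,0]
}}

```text
clock: 7.98
position: [0.5199, -0.3473, 0.2334]
ee_rot: [[0.002, 0.995, 0.102], [-0.002, 0.102, -0.995], [-1.0, 0.002, 0.002]]
wrist_force: [0.1, 0.9, 0.1]
opening: 0.0852
```

```bash
python3 - <<'E'
from h import *
T=viewer.get_image("top");S=viewer.get_image("scene");s=sensors.observe();print({k:np.round(s[k],4).tolist() for k in('clock','opening','wrist_force','position')})
bt=blobs(red(T));bs=blobs(red(S))
for b in bt+bs: print(b[0],b[1])
k0=np.array([.5458,-.1909]);ex=np.array([np.cos(.105),np.sin(.105)]);ey=np.array([-ex[1],ex[0]])
for n,bb in(("top",bt),("scene",bs)):
    for b in bb:
        d=plane(n,b[0],.075 if n=="top" else .064)[0,:2];print(n,d,"draw/side",-(d-k0)@ex,(d-k0)@ey)
r=lambda a:cv2.resize(a,(400,300),interpolation=cv2.INTER_CUBIC)
cv2.imwrite("pics/e1.png",np.vstack([np.hstack([r(T),r(T[200:350,340:540])]),np.hstack([r(S),r(S[200:350,110:310])])])[:,:,::-1])
E
```

```text
{'clock': 8.0833, 'opening': 0.0855, 'wrist_force': [0.6962, 0.0662, -0.0634], 'position': [0.5193, -0.3503, 0.2319]}
[225.73611111 307.95833333] [218, 302, 14, 14, 72]
[408.31623932 316.77777778] [402, 310, 14, 14, 117]
[335.8        173.94166667] [330, 166, 12, 16, 120]
[192.31360947 240.36094675] [185, 229, 14, 21, 169]
top [0.5235286  0.16099338] draw/side -0.014732204790931772 0.35228955149840435
top [ 0.50555929 -0.1645488 ] draw/side 0.03725729507960274 0.030423587712138257
scene [0.52550644 0.16165651] draw/side -0.01676865861996033 0.3527417397994886
scene [ 0.50599408 -0.16600799] draw/side 0.036977832530315335 0.028926862584018866
```

View pics/e1.png

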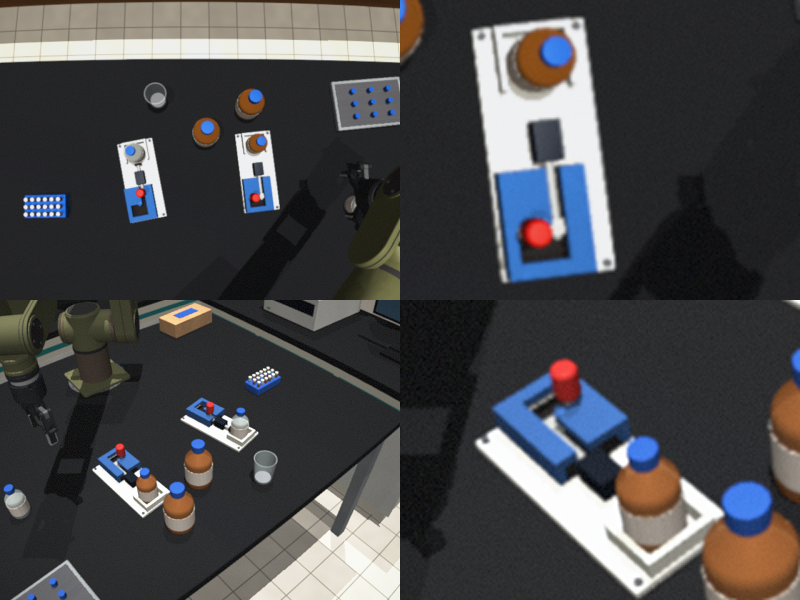

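The knob is parked in the notch: draw about 37 mm, side about 29–30 mm, and both views agree. The clear knob hasn't moved, both bottles are upright in their nests, and the arm is clear of everything.

```bash
python3 -c "
from cell import bot
print(bot.finish_job())"
```

```text
the job is handed in; nothing more can be done
None
```

The amber station's bolt is parked in its notch, and the job was handed in at about 8 s of the 35 s allowed. I gripped the knob, drew it back about 52 mm, moved it about 28 mm sideways, eased it forward until it seated, then let go and moved the arm away.

- **Amber bolt:** after release it measured 37.3 mm drawn and 30.4 mm to the side in the top view, and 37.0 mm and 28.9 mm in the scene view.
- **Clear bolt:** its knob was within 0.2 px of where it started in both views.
- **Bottles:** both stood upright in their nests in the last picture. I judged this by eye and did not measure their shift.
- **Arm:** it was clear of everything, with the wrist force below about 1 N.

Two readings disagreed slightly. The early wrist view put the amber knob about 3 mm from where the other views did. The finger opening on the 26 mm knob read about 24 mm. The knob stayed gripped throughout the draw.

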